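# Slide the carrier board home and bolt it

### The arm

A 6-joint arm with a two-finger parallel gripper is mounted at the origin on a cart in front of the work surface, level with it; the furniture and walls round the work are solid. World frame = base frame: x ahead of the robot, y to its left, z up, the work surface at z = 0. Lengths are in m, angles in degrees, forces in N, time in s.
With the tool pointing down it reaches from about 0.25 to 0.725 m from the base axis. Payload 9.7 kg.
Tool frame: the origin (TCP) lies at the centre of the arm's flange, where the gripper is bolted on; the fingertips stand 173 mm ahead of it and the grasp point (between the pads) lies bot.grip_depth ahead of it (bot.grip_depth is the distance from the TCP to the grasp point, in m); z points along the fingers, y is the direction in which the jaws open and shut (so a half turn about z gives the same grasp; the last joint's range is limited). The gripper opens to 85 mm and grips with 20 to 120 N. Pads are 22 mm wide; open, the fingers measure 114 mm over their backs; the gripper's body (76 mm by 85 mm) begins 54 mm behind the grasp point. The pads swing forward as they close: fully open they stand 13 mm farther back than shut.
Start: joints at [-76.261, 4.979, 10.078, 95.1, 0, 90], TCP at [0.131, -0.534, 0.405] pointing down, gripper open.
Joint ranges: [-179.16, 179.16], [-48.56, 103.87], [-65.8, 70.77], [-126.05, 130.52], [-82.76, 87.17], [-180, 180]. Speed limits (degrees/s): [127.2, 127.2, 147.25, 180, 180, 180].

### API

Orientations are given as [roll, pitch, yaw] about the fixed x, y, z axes, in that order (R = Rz(yaw) Ry(pitch) Rx(roll)).
In Python, from workcell import status, viewer, bot gives the robot as it stands. The module is installed in compiled form; this text tells all that it offers.
- The arm moves only by the tool move_arm, never from a script. Its argument "commands" is a list of rows, each an object with "claw": the gripper's target within -1 to 1 (fully open at 1, half-way at 0, shut at -1); "travel": the shift along the tool's x, y, z in cm, a list of three; "turn": the turn about the tool's z in degrees. A call has 1 to 5 rows; each row shifts and turns the commanded pose from where the row before left it, along the tool's axes as they then stand; what a row does not reach is not made up. A row lasts 1/12 s, in which the tool goes at most 41.7 mm and 7.16 degrees, less where a joint would pass 70% of its speed; a pose out of reach is approached as far as the arm can. A call is refused whole if a number of a shift passes 4.17 or a number of a turn 7.16, either way. A call with a gripper value outside its range is refused whole. The fingers move at their own pace and stop on an object; "squeeze" is the grip in N (left out, the last holds). Time passes only in rows, so rows that do not move let the fingers close. It gives the time, the measured TCP pose, the force and the opening at its end, in the units of the state.
- status.get_obs(): the state, without advancing time (a new reading comes with each control period).
- viewer.camera(name): name is "scene" or "top" or "wrist"; returns the picture (384x512x3 uint8, blue, green, red); there is no depth.
- viewer.camera_params(name): a dict with "camera_matrix" (3x3 intrinsics, pixels), "D" ([k1, k2, p1, p2, k3] as OpenCV has them; the pictures are not rectified), "xyz" and "rotation" of the camera in the world. Camera axes: x right, y up, looking along -z (the intrinsics and any distortion apply to the point x, -y, -z); pixel columns grow to the right and rows downward; lengths in m; the calibration is good to about 2 mm. A picture is of the moment at which its call begins: read the wrist's pose just before it. camera_params takes no time and is no camera call; for the wrist camera it gives the pose at the moment of the call.
- bot.job_done(): hands the job in, once; it reports no verdict.
The state is a dict: "time": time; "q": joint angles; "qd": joint speeds; "joint_efforts": joint torques, N m; "ee_pos": TCP position; "tcp_rot": TCP orientation; "wrist_force": force on the tool from outside, world axes, zero at the start; "torque": the same for the moment, N m; "opening": finger opening in m.
Only numpy, scipy, OpenCV 4.12 (cv2) and the standard library are available. Lean on these libraries where they do the work, as an engineer would, in place of code of your own. Each camera call takes 0.05 s, during which the arm holds its last target.

### The job

With closed fingertips, push the wooden carrier board along its rails, to the left, until you feel it drop into the locating notches; the brass part riding on it must stay standing and untouched. Then push the bolt's red tab all the way in, so that the bolt locks over the board. Only push: do not lift or carry the board or the part, leave the other things on the bench alone, and finish with the hand clear.

Things in the scene. Friction and masses are not known exactly. Their poses are not given: they have to be found in the camera images.
- jig: Fixed checking jig on a 150 x 330 x 10 mm plywood base. Origin on the bench under it; z up, +y the way the board is pushed, -x the bolt's (robot's) side. Two wooden rails along y from -160 to +150 mm, |x| 22 to 54 mm, tops 30 mm above the bench, open between (floor at 10 mm). Aluminium side guides: inner faces x=+-61.5 mm, 7 mm thick, tops at 50 mm, red marks at y=+70 mm.
- station (a point): The point of the jig (0, 70, 22 mm) where the board's origin lies once it has dropped home. The rail tops have four notches 8 mm deep and 17 mm long: in the rails' outer halves at jig y=+115 mm, in the inner halves at y=+25 mm. There is no end stop: only the notches hold the board.
- board: Loose pale wooden carrier board, 120 x 120 x 14 mm, about 0.45 kg, takes about 2 to 6 N to push. Four feet, 16 high, 12 long, leading pair wider apart, so all drop at once. Origin: under its centre, at the feet's undersides; axes as the jig's. Riding: origin at jig z=30, board from z=46 to 60 mm; home: origin at y=70, z=22, board from 38 to 52 mm, 2.5 mm play along y. Starts at jig y=-100 to -40 mm.
- board_tail (a point): The middle of the board's trailing edge face (the one to push), 60 mm behind its centre, at half its thickness. The axes are the board's.
- bolt (a joint): Travel of the steel locking bolt in m: 0 drawn back, 0.028 fully in (end stop). It slides along the jig's +x, over the board's edge, against about 1.5 N friction, and stays where left. Its tongue is 12 mm wide, underside 54.5 mm above the bench: it clears the board only once the board has dropped. Starts at 0 to 0.005.
- bolt_tab (a point): Centre of the outer (-x) face of the bolt's red upright tab, the face to push, 80 mm above the bench; axes as the jig's. It moves with the bolt. Tab 16 mm wide, 10 mm thick, top at 92.5 mm. It stands on a fixed steel bracket (jig x=-124 to -68, y=18 to 52 mm, top at 54 mm) with cheeks at x=-88 to -68 mm, tops at 67 mm.
- brass_part: Turned yellow brass part, 27 mm diameter, 56 mm high, loose, standing on the leading half of the board. Origin: centre of its underside, z up along it.
- pliers: Pliers with red handles, 156 mm long, lying flat near the front of the bench; bystander. Origin under its centre.
- hex_key: Grey hex key, 32 x 89 x 9 mm, lying flat near the front of the bench; bystander. Origin under its centre.
- walnut_blank: Dark walnut blank, 52 x 160 x 34 mm, lying near the front of the bench; bystander. Origin under its centre.
- driver_orange: Orange-handled screwdriver, 178 mm long, lying to the left; bystander. Origin under its centre.
- bar_stub: Turned steel part, 30 mm diameter, 54 mm high, standing to the right of the jig; bystander. Origin under its centre.
- nut: Steel nut, 19 x 22 x 16 mm, lying left of the middle near the front; bystander. Origin under its centre.

How it is judged (in metres and radians):
On the way, in this order (a step that is already met when the one before it is completed fails the run):
1. the board has dropped into the notches while the bolt is still drawn back (y of board in the frame of jig between 0.0655 and 0.0745 m and z of board in the frame of jig between 0.019 and 0.0245 m and angle between board's own z axis and vertical below 0.04 rad and value of joint bolt below 0.01 m), for 0.2 s.
2. the bolt is in over the seated board (y of board in the frame of jig between 0.0655 and 0.0745 m and z of board in the frame of jig between 0.019 and 0.0245 m and angle between board's own z axis and vertical below 0.04 rad and value of joint bolt above 0.024 m), for 0.2 s.
At the end, for the whole second after the job is handed in: The board lies in the notches (origin within 4.5 mm of the station along the rails, within 3 mm in height, level), the bolt is in by more than 24 mm of its 28, the brass part stands upright on the board, and everything is at rest (all of step 2 and linear speed of board below 0.01 m/s and linear speed of brass_part below 0.02 m/s and angle between brass_part's own z axis and vertical below 0.1 rad and z of brass_part in the frame of board between 0.026 and 0.034 m); the robot touches nothing.
It fails at once if the board is lifted or tipped (z of board in the frame of jig above 0.042 m or angle between board's own z axis and vertical above 0.15 rad).
It fails at once if the brass part is touched by the robot (contact force between any of the fingers, the arm and brass_part above 0.5 N).
It fails at once if the brass part falls over or is lifted off the board (angle between brass_part's own z axis and vertical above 0.4 rad or z of brass_part in the frame of board above 0.045 m).
It fails at once if a bystander is moved by more than 15 mm (distance of any of pliers, hex_key, walnut_blank, driver_orange, bar_stub, nut from where it was at the start of the episode above 0.015 m).
It also fails if it takes over 51 s, if anything falls off the work surface, if the arm or the gripper's body presses on something with over 40 N, if the wrist force passes 120 N, or if a joint passes its speed limit or range.

## Working session

There is one attempt and no reset: what is moved stays moved. The work goes in short steps, Python scripts to look and compute and a tool call to move; the robot and the scene stay as the last step left them, time stands still between calls to the robot, and variables do not carry over. Pictures are saved under pics/ and viewed, and the job is handed in when it is done.

Besides the shell and the picture viewer there is one more tool, called after "Request:" by a JSON object that holds its "api" and its "payload", one argument or row to a line. move_arm: Moves the arm, as the interface text tells. Its arguments: {"type":"object","properties":{"commands":{"type":"array"},"squeeze":{"type":"number"}},"required":["commands"]}

```bash
mkdir -p pics; python3 - <<'E'
from workcell import status, viewer, bot
import cv2, numpy as np
print(status.get_obs()); print(bot.grip_depth)
for n in("scene","top"):
    im=viewer.camera(n); cv2.imwrite(f"pics/{n}0.png",im); print(n,viewer.camera_params(n))
E
```

```text
{'time': 0.0, 'q': array([-7.62599362e+01,  5.01098066e+00,  1.00325194e+01,  9.51001704e+01,
        1.69845467e-03,  9.00009159e+01]), 'qd': array([ 0.00982864,  0.00915332, -0.0103073 ,  0.00601446,  0.01051263,
       -0.08176999]), 'joint_efforts': array([ 3.61935026e-04, -5.20392323e+01,  4.64805186e+01,  1.62611768e-02,
        8.86127191e-05,  5.40573666e-06]), 'ee_pos': array([ 0.13063592, -0.53425232,  0.40396673]), 'tcp_rot': array([-1.79921368e+02, -1.69719606e-03,  1.37391455e+01]), 'wrist_force': array([0.37926154, 0.33235751, 0.23457098]), 'torque': array([0.03802662, 0.043795  , 0.0462802 ]), 'opening': 0.08519450560498966}
0.1547
scene {'camera_matrix': array([[372.16654664,   0.        , 259.32990398],
       [  0.        , 372.16654664, 188.91150208],
       [  0.        ,   0.        ,   1.        ]]), 'D': array([0.02963245, 0.        , 0.        , 0.        , 0.        ]), 'xyz': array([-0.04915274,  0.75787251,  0.51539258]), 'rotation': array([  67.31133234,   -0.8223251 , -146.36303599])}
top {'camera_matrix': array([[437.28602588,   0.        , 256.6102443 ],
       [  0.        , 437.28602588, 190.62500888],
       [  0.        ,   0.        ,   1.        ]]), 'D': array([-0.00056708,  0.        ,  0.        ,  0.        ,  0.        ]), 'xyz': array([ 0.38516471, -0.04104669,  1.46018532]), 'rotation': array([  5.19151741,  -1.06437337, -91.70938918])}
```

View pics/scene0.png

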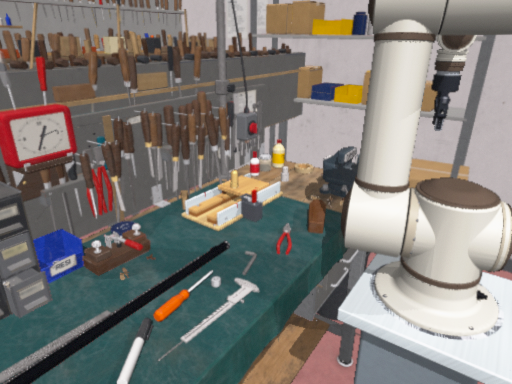

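View pics/top0.png

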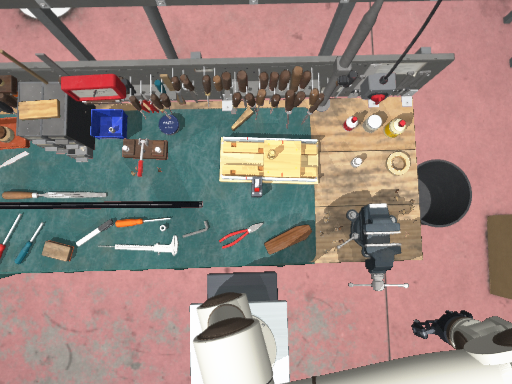

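```bash
python3 - <<'E'
import cv2
im=cv2.imread("pics/top0.png")
c=im[120:300,170:370]; cv2.imwrite("pics/topz.png",cv2.resize(c,None,fx=3.3,fy=3.3,interpolation=cv2.INTER_CUBIC)[:600])
E
```

```text
(no output)
```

View pics/topz.png

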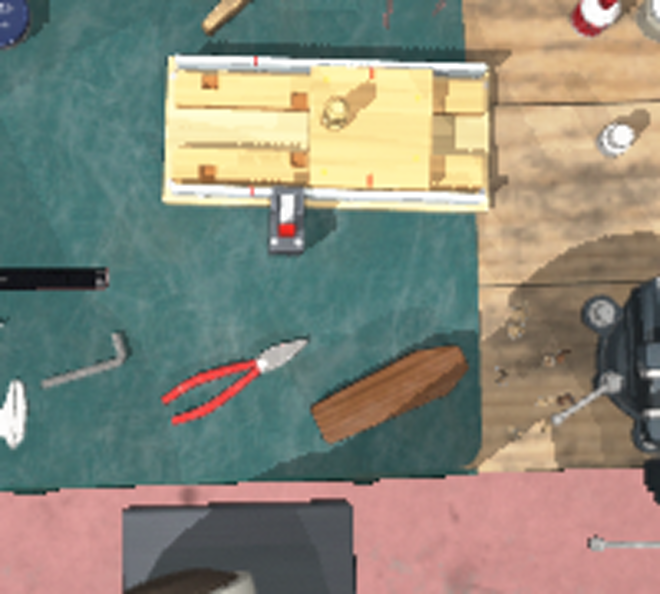

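The scene view shows the jig near (235,200) with the brass part at (235,180). In the top view the jig spans about (219..319, 137..183), the board (264..301), the brass part (272,154) and the bolt tab (257,189). Next I'll measure these.

```bash
cat > h.py <<'E'
import numpy as np, cv2
from scipy.spatial.transform import Rotation as R
from workcell import status, viewer, bot
def rays(P,px):
    px=np.asarray(px,float).reshape(-1,1,2)
    u=cv2.undistortPoints(px,np.array(P["camera_matrix"]),np.array(P["D"])).reshape(-1,2)
    d=np.c_[u[:,0],-u[:,1],-np.ones(len(u))]
    return np.array(P["xyz"]),R.from_euler('xyz',P["rotation"],degrees=True).apply(d)
def plane(P,px,z):
    o,d=rays(P,px); return o+d*((z-o[2])/d[:,2])[:,None]
def tri(obs):
    A=np.zeros((3,3));b=np.zeros(3)
    L=[]
    for P,px in obs:
        o,d=rays(P,[px]); d=d[0]/np.linalg.norm(d[0]); M=np.eye(3)-np.outer(d,d); A+=M;b+=M@o; L.append((o,M))
    X=np.linalg.solve(A,b)
    return X,[np.linalg.norm(M@(X-o)) for o,M in L]
def project(P,X):
    Rm=R.from_euler('xyz',P["rotation"],degrees=True).as_matrix()
    c=(np.asarray(X,float).reshape(-1,3)-P["xyz"])@Rm; c=c*[1,-1,-1]
    return cv2.projectPoints(c.reshape(-1,1,3),np.zeros(3),np.zeros(3),np.array(P["camera_matrix"]),np.array(P["D"]))[0].reshape(-1,2)
E
python3 - <<'E'
from h import *
P=viewer.camera_params("top")
f=lambda pts:np.array(pts)/3.3+[170,120]-0.35
n=["TL","TR","BR","BL"]
c=plane(P,f([(167,57),(490,63),(487,210),(163,203)]),0.01);print("base",c.round(3), c.mean(0).round(4), np.linalg.norm(c-np.roll(c,-1,0),axis=1))
b=plane(P,f([(311,66),(434,68),(432,190),(309,187)]),0.06);print("board",b.round(3),b.mean(0).round(4),np.linalg.norm(b-np.roll(b,-1,0),axis=1))
print("marks",plane(P,f([(256,62),(253,191)]),0.05).round(4))
print("brass top",plane(P,f([(341,102)]),0.116).round(4))
print("tab",plane(P,f([(286,229)]),0.0925).round(4))
d=c[0]-c[1];e=c[3]-c[2];print([np.degrees(np.arctan2(-v[0],v[1])) for v in(d,e)])
E
```

```text
base [[ 0.701  0.045  0.01 ]
 [ 0.686 -0.285  0.01 ]
 [ 0.535 -0.275  0.01 ]
 [ 0.551  0.052  0.01 ]] [ 0.6183 -0.1157  0.01  ] [0.33004948 0.15132255 0.32800262 0.14972522]
board [[ 0.677 -0.099  0.06 ]
 [ 0.672 -0.221  0.06 ]
 [ 0.551 -0.214  0.06 ]
 [ 0.557 -0.094  0.06 ]] [ 0.6144 -0.157   0.06  ] [0.1214274  0.12125469 0.120502   0.12008307]
marks [[ 0.6848 -0.0455  0.05  ]
 [ 0.5561 -0.0389  0.05  ]]
brass top [[ 0.6304 -0.1244  0.116 ]]
tab [[ 0.5136 -0.0694  0.0925]]
[np.float64(-2.5612548474037697), np.float64(-2.8362414887951504)]
```

Request:
{"api": "move_arm", "payload": {
  "commands": [
    {"claw": -1, "travel": [0, 0, -3.5], "turn": 7},
    {"claw": -1, "travel": [0, 0, -3.5], "turn": 7},
    {"claw": -1, "travel": [0, 0, -1], "turn": 2.5},
    {"claw": -1, "travel": [3.3, -2.1, 0], "turn": 0},
    {"claw": -1, "travel": [3.3, -2.1, 0], "turn": 0}
  ],
  "squeeze": 30
}}

```text
time: 0.52
ee_pos: [0.1982, -0.4958, 0.485]
tcp_rot: [180.0, -0.0, -3.0]
wrist_force: [0.1, -0.7, 0.3]
opening: 0.0254
```

Request:
{"api": "move_arm", "payload": {
  "commands": [
    {"claw": -1, "travel": [3.3, -2.1, 0], "turn": 0},
    {"claw": -1, "travel": [3.3, -2.1, 0], "turn": 0},
    {"claw": -1, "travel": [3.3, -2.1, 0], "turn": 0},
    {"claw": -1, "travel": [3.3, -2.1, 0], "turn": 0},
    {"claw": -1, "travel": [3.3, -2.1, 0], "turn": 0}
  ]
}}

```text
time: 0.93
ee_pos: [0.3699, -0.3973, 0.4845]
tcp_rot: [-180.0, 0.0, -2.8]
wrist_force: [-0.8, -0.8, 0.2]
opening: -0.0001
```

Request:
{"api": "move_arm", "payload": {
  "commands": [
    {"claw": -1, "travel": [3.3, -2.1, 0], "turn": 0},
    {"claw": -1, "travel": [3.3, -2.1, 0], "turn": 0},
    {"claw": -1, "travel": [3.3, -2.1, 0], "turn": 0},
    {"claw": -1, "travel": [3.3, -2.1, 0], "turn": 0},
    {"claw": -1, "travel": [0, 0, 0], "turn": 0}
  ]
}}

```text
time: 1.35
ee_pos: [0.5091, -0.3179, 0.4825]
tcp_rot: [-179.9, 0.1, -2.5]
wrist_force: [-0.3, -0.1, -0.8]
opening: 0.0001
```

```bash
python3 - <<'E'
from h import *
import pickle
o=status.get_obs();print(o["time"],o["ee_pos"],o["tcp_rot"],o["opening"],o["wrist_force"])
P=viewer.camera_params("wrist");im=viewer.camera("wrist");cv2.imwrite("pics/w1.png",im);pickle.dump(P,open("w1.pkl","wb"));print(P)
E
```

```text
1.35 [ 0.50913829 -0.31787522  0.48253804] [-1.79866198e+02  6.34385861e-02 -2.48748934e+00] 0.00010314431604836782 [-0.27288848 -0.11849999 -0.77467983]
{'camera_matrix': array([[313.0763482 ,   0.        , 254.91486754],
       [  0.        , 313.0763482 , 194.40528028],
       [  0.        ,   0.        ,   1.        ]]), 'D': array([-0.03874372,  0.        ,  0.        ,  0.        ,  0.        ]), 'xyz': array([ 0.58338817, -0.32061963,  0.45145852]), 'rotation': array([-16.96614109,   0.2045653 , -92.51252272])}
```

View pics/w1.png

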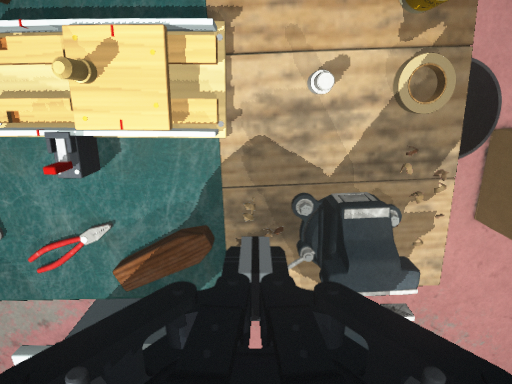

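The wrist view shows the board at (64..167, 24..130), the brass part at (75,68), the bolt tab at (58,168) and the bar stub at (321,80). I'll move toward the jig for a second view.

Request:
{"api": "move_arm", "payload": {
  "commands": [
    {"claw": -1, "travel": [1, -3.9, 0], "turn": 0},
    {"claw": -1, "travel": [1, -3.9, 0], "turn": 0},
    {"claw": -1, "travel": [0, -3.9, 0], "turn": 0},
    {"claw": -1, "travel": [0, -3.9, 0], "turn": 0},
    {"claw": -1, "travel": [0, 0, 0], "turn": 0}
  ]
}}

```text
time: 1.82
ee_pos: [0.5314, -0.1617, 0.4853]
tcp_rot: [-179.9, -0.0, -2.6]
wrist_force: [-0.3, -0.2, -0.4]
opening: 0.0002
```

```bash
python3 - <<'E'
from h import *
import pickle
o=status.get_obs();print(o["time"],o["ee_pos"],o["tcp_rot"])
P=viewer.camera_params("wrist");im=viewer.camera("wrist");cv2.imwrite("pics/w2.png",im);pickle.dump(P,open("w2.pkl","wb"))
for n in ("w1","w2"):
    c=cv2.imread(f"pics/{n}.png")[0:200, :267 if n=="w1" else 512]
    if n=="w2": c=cv2.imread("pics/w2.png")[0:200,100:367]
    cv2.imwrite(f"pics/{n}z.png",cv2.resize(c,None,fx=3,fy=3,interpolation=cv2.INTER_CUBIC)[:600,:800])
E
```

```text
1.8167 [ 0.53138764 -0.1616895   0.4853287 ] [-1.79923081e+02 -2.44954697e-02 -2.55309377e+00]
```

View pics/w2.png

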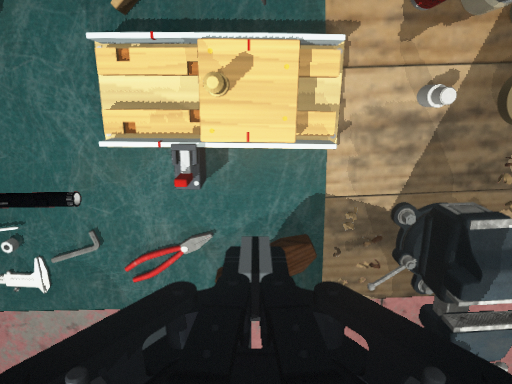

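View pics/w1z.png

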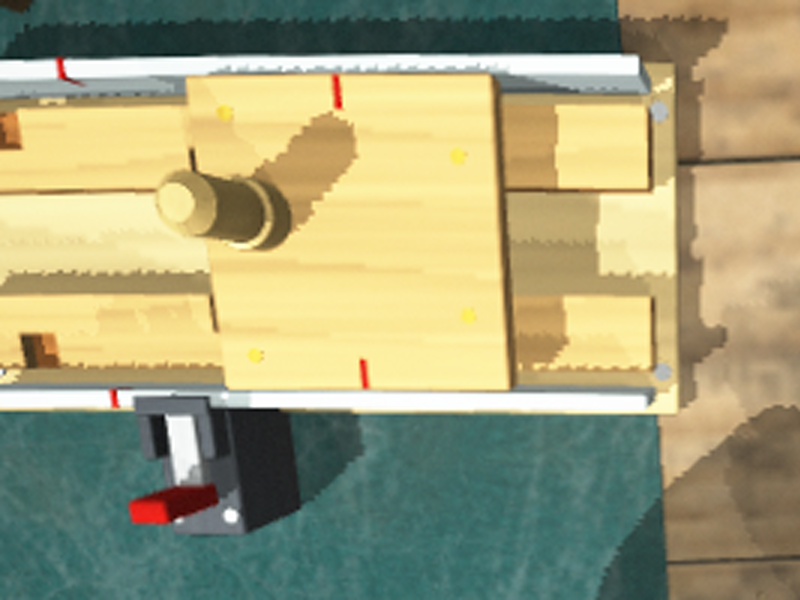

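View pics/w2z.png

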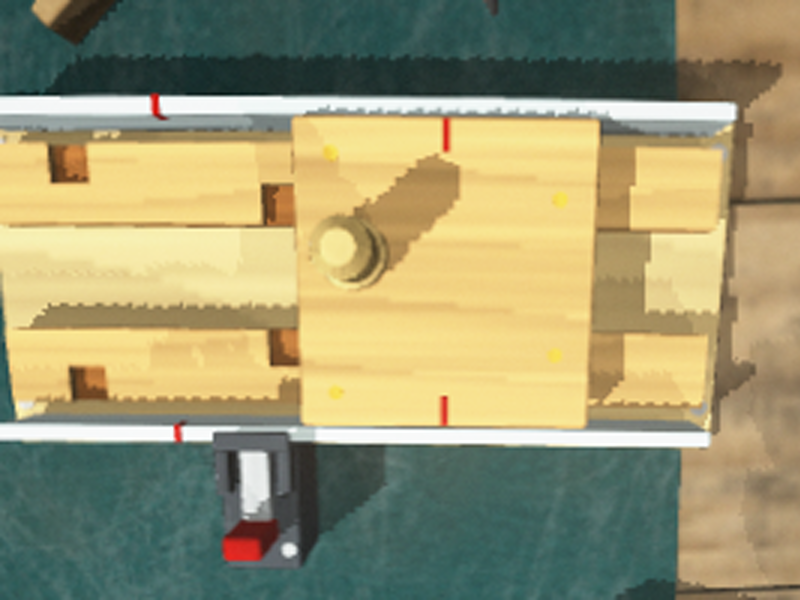

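```bash
python3 - <<'E'
from h import *
import pickle
P1,P2=[pickle.load(open(f"w{i}.pkl","rb")) for i in(1,2)]
Pt=viewer.camera_params("top")
z=lambda p,o:np.array(p)/3-0.33+[o,0]
pts=dict(TL=((187,76),(293,115)),TR=((492,74),(598,119)),BR=((510,388),(586,427)),BL=((228,388),(301,425)),mf=((61,64),(155,103)),mn=((114,398),(179,431)),tab=((150,511),(243,549)),brass=((179,202),(343,248)),
gendF=((640,72),(737,110)),gendN=((652,402),(710,438)))
D={}
for k,(a,b) in pts.items():
    X,e=tri([(P1,z(a,0)),(P2,z(b,100))]);D[k]=X;print(k,X.round(4),np.round(e,4))
b=np.mean([D[k] for k in("TL","TR","BR","BL")],0);print("board",b)
# plane-based in w2
for k,h in dict(TL=.06,TR=.06,BR=.06,BL=.06,mf=.05,mn=.05,tab=.0925,brass=.116,gendF=.05,gendN=.05).items():
    D[k]=(plane(P2,[z(pts[k][1],100)],h)[0]+plane(P1,[z(pts[k][0],0)],h)[0])/2;print(k,D[k].round(4), plane(P2,[z(pts[k][1],100)],h)[0].round(4))
m=(D["mf"]+D["mn"])/2;print("station",m)
v=(D["TL"]-D["TR"]+D["BL"]-D["BR"]);w=D["mf"]-D["mn"];print("yaw board",np.degrees(np.arctan2(-v[0],v[1])),"marks",np.degrees(np.arctan2(w[1],w[0])))
yaw=np.radians(-2.7)
ax=np.array([np.cos(yaw),np.sin(yaw)]);ay=np.array([-np.sin(yaw),np.cos(yaw)])
for k in D:
    q=D[k][:2]-m[:2];print(k,"jig",(q@ax).round(4),(q@ay+.07).round(4))
E
```

```text
TL [ 0.6779 -0.0999  0.0581] [0.0001 0.0001]
TR [ 0.6716 -0.218   0.0556] [0. 0.]
BR [ 0.5526 -0.2118  0.0578] [0.0003 0.0003]
BL [ 0.5585 -0.0918  0.0561] [0.0002 0.0002]
mf [ 0.6876 -0.0442  0.0492] [0.0005 0.0005]
mn [ 0.5574 -0.0381  0.0517] [0.0004 0.0004]
tab [ 0.5146 -0.0703  0.0916] [0.0002 0.0002]
brass [ 0.6249 -0.1229  0.1179] [0.0002 0.0002]
gendF [ 0.6726 -0.2741  0.0475] [0.0016 0.0016]
gendN [ 0.5429 -0.2682  0.0415] [0.0001 0.0001]
board [ 0.61516129 -0.15537313  0.05686984]
TL [ 0.6775 -0.1006  0.06  ] [ 0.6777 -0.1002  0.06  ]
TR [ 0.6707 -0.2183  0.06  ] [ 0.6708 -0.2174  0.06  ]
BR [ 0.5528 -0.212   0.06  ] [ 0.5526 -0.2115  0.06  ]
BL [ 0.5589 -0.0933  0.06  ] [ 0.5588 -0.0924  0.06  ]
mf [ 0.6874 -0.0446  0.05  ] [ 0.6869 -0.0444  0.05  ]
mn [ 0.5572 -0.0373  0.05  ] [ 0.5575 -0.0377  0.05  ]
tab [ 0.5148 -0.0708  0.0925] [ 0.5146 -0.0705  0.0925]
brass [ 0.6251 -0.1222  0.116 ] [ 0.6249 -0.1226  0.116 ]
gendF [ 0.6721 -0.274   0.05  ] [ 0.6737 -0.2737  0.05  ]
gendN [ 0.5439 -0.2677  0.05  ] [ 0.5443 -0.2661  0.05  ]
station [ 0.62231768 -0.04091803  0.05      ]
yaw board -3.1243134375388735 marks -3.2205817332284177
TL jig 0.058 0.013
TR jig 0.0567 -0.1049
BR jig -0.0614 -0.1041
BL jig -0.0609 0.0147
mf jig 0.0652 0.0694
mn jig -0.0652 0.0706
tab jig -0.106 0.0351
brass jig 0.0066 -0.011
gendF jig 0.0607 -0.1605
gendN jig -0.0676 -0.1602
```

Request:
{"api": "move_arm", "payload": {
  "commands": [
    {"claw": -1, "travel": [2.8, 3, 0], "turn": 0.3},
    {"claw": -1, "travel": [2.8, 3, 0], "turn": 0},
    {"claw": -1, "travel": [2.8, 3, 0], "turn": 0},
    {"claw": -1, "travel": [0, 0, 4], "turn": 0},
    {"claw": -1, "travel": [0, 0, 4], "turn": 0}
  ]
}}

```text
time: 2.28
ee_pos: [0.6159, -0.2656, 0.4045]
tcp_rot: [179.8, -0.4, -3.3]
wrist_force: [0.3, -0.3, -1.7]
opening: 0.0
```

Request:
{"api": "move_arm", "payload": {
  "commands": [
    {"claw": -1, "travel": [0, 0, 4], "turn": 0},
    {"claw": -1, "travel": [0, 0, 4], "turn": 0},
    {"claw": -1, "travel": [0, 0, 3], "turn": 0},
    {"claw": -1, "travel": [0, 0, 2], "turn": 0},
    {"claw": -1, "travel": [0, 0, 0], "turn": 0}
  ]
}}

```text
time: 2.7
ee_pos: [0.609, -0.2613, 0.2688]
tcp_rot: [-179.9, 0.5, -3.2]
wrist_force: [-0.4, 0.9, -0.8]
opening: -0.0003
```

```bash
python3 - <<'E'
from h import *
o=status.get_obs();print(o["time"],o["ee_pos"],o["tcp_rot"])
im=viewer.camera("wrist");cv2.imwrite("pics/w3.png",im)
E
```

```text
2.7 [ 0.6089781  -0.26125638  0.26878557] [-179.85377728    0.46162378   -3.16270799]
```

View pics/w3.png

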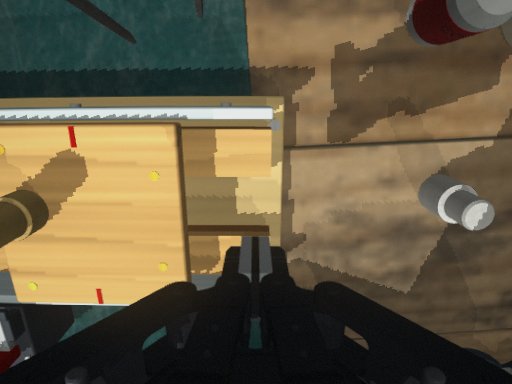

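The fingertips, at (255,240), are behind the board's trailing edge (column 185) and on the jig's centreline. I'll descend and approach next.

Request:
{"api": "move_arm", "payload": {
  "commands": [
    {"claw": -1, "travel": [0, 0, 3], "turn": 0},
    {"claw": -1, "travel": [0, 0, 2.4], "turn": 0},
    {"claw": -1, "travel": [0, 0, 0], "turn": 0},
    {"claw": -1, "travel": [0, -1, 0], "turn": 0},
    {"claw": -1, "travel": [0, -0.5, 0], "turn": 0}
  ]
}}

```text
time: 3.17
ee_pos: [0.612, -0.2448, 0.2236]
tcp_rot: [180.0, -0.2, -3.1]
wrist_force: [-0.4, -0.1, 0.6]
opening: 0.0
```

Request:
{"api": "move_arm", "payload": {
  "commands": [
    {"claw": -1, "travel": [0, -0.3, 0], "turn": 0},
    {"claw": -1, "travel": [0, -0.3, 0], "turn": 0},
    {"claw": -1, "travel": [0, -0.3, 0], "turn": 0},
    {"claw": -1, "travel": [0, -0.3, 0], "turn": 0},
    {"claw": -1, "travel": [0, 0, 0], "turn": 0}
  ]
}}

```text
time: 3.58
ee_pos: [0.6123, -0.2324, 0.2212]
tcp_rot: [180.0, -0.0, -3.0]
wrist_force: [-0.5, 0.5, -0.4]
opening: -0.0001
```

Request:
{"api": "move_arm", "payload": {
  "commands": [
    {"claw": -1, "travel": [0, 0, 0.7], "turn": 0},
    {"claw": -1, "travel": [0, 0, 0], "turn": 0},
    {"claw": -1, "travel": [0, -0.2, 0], "turn": 0},
    {"claw": -1, "travel": [0, -0.2, 0], "turn": 0},
    {"claw": -1, "travel": [0, -0.2, 0], "turn": 0}
  ]
}}

```text
time: 4.0
ee_pos: [0.6125, -0.2272, 0.2136]
tcp_rot: [180.0, 0.0, -3.1]
wrist_force: [0.7, -3.5, -1.5]
opening: 0.0001
```

Request:
{"api": "move_arm", "payload": {
  "commands": [
    {"claw": -1, "travel": [0, -0.2, 0], "turn": 0},
    {"claw": -1, "travel": [0, -0.2, 0], "turn": 0},
    {"claw": -1, "travel": [0, -0.2, 0], "turn": 0},
    {"claw": -1, "travel": [0, -0.2, 0], "turn": 0},
    {"claw": -1, "travel": [0, -0.2, 0], "turn": 0}
  ]
}}

```text
time: 4.42
ee_pos: [0.6131, -0.2168, 0.2137]
tcp_rot: [180.0, -0.0, -3.1]
wrist_force: [-0.2, -2.0, -1.1]
opening: 0.0002
```

```bash
python3 - <<'E'
from h import *
o=status.get_obs();print(o["time"],o["ee_pos"],o["tcp_rot"])
im=viewer.camera("wrist");cv2.imwrite("pics/w4.png",im)
E
```

```text
4.4167 [ 0.61305883 -0.21684652  0.21374226] [ 1.79993351e+02 -1.82903068e-03 -3.06001396e+00]
```

View pics/w4.png

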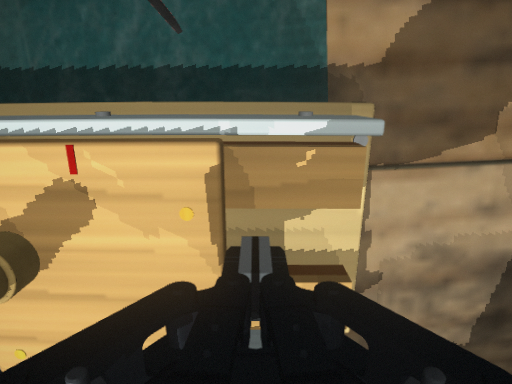

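The tips are in contact with the board, pushing with about 2–3 N. I'll continue.

Request:
{"api": "move_arm", "payload": {
  "commands": [
    {"claw": -1, "travel": [0, -0.3, 0], "turn": 0},
    {"claw": -1, "travel": [0, -0.3, 0], "turn": 0},
    {"claw": -1, "travel": [0, -0.3, 0], "turn": 0},
    {"claw": -1, "travel": [0, -0.3, 0], "turn": 0},
    {"claw": -1, "travel": [0, -0.3, 0], "turn": 0}
  ]
}}

```text
time: 4.88
ee_pos: [0.6139, -0.2017, 0.2138]
tcp_rot: [180.0, -0.0, -3.1]
wrist_force: [-0.5, -2.3, -0.4]
opening: 0.0001
```

Request:
{"api": "move_arm", "payload": {
  "commands": [
    {"claw": -1, "travel": [0, -0.3, 0], "turn": 0},
    {"claw": -1, "travel": [0, -0.3, 0], "turn": 0},
    {"claw": -1, "travel": [0, -0.3, 0], "turn": 0},
    {"claw": -1, "travel": [0, -0.3, 0], "turn": 0},
    {"claw": -1, "travel": [0, -0.3, 0], "turn": 0}
  ]
}}

```text
time: 5.3
ee_pos: [0.6147, -0.1868, 0.2138]
tcp_rot: [180.0, -0.0, -3.1]
wrist_force: [-0.7, -2.3, -0.4]
opening: -0.0003
```

Request:
{"api": "move_arm", "payload": {
  "commands": [
    {"claw": -1, "travel": [0, -0.3, 0], "turn": 0},
    {"claw": -1, "travel": [0, -0.3, 0], "turn": 0},
    {"claw": -1, "travel": [0, -0.3, 0], "turn": 0},
    {"claw": -1, "travel": [0, -0.3, 0], "turn": 0},
    {"claw": -1, "travel": [0, -0.3, 0], "turn": 0}
  ]
}}

```text
time: 5.72
ee_pos: [0.6155, -0.1718, 0.2138]
tcp_rot: [180.0, -0.0, -3.1]
wrist_force: [-0.6, -3.0, 0.4]
opening: -0.0002
```

Request:
{"api": "move_arm", "payload": {
  "commands": [
    {"claw": -1, "travel": [0, -0.3, 0], "turn": 0},
    {"claw": -1, "travel": [0, -0.3, 0], "turn": 0},
    {"claw": -1, "travel": [0, -0.3, 0], "turn": 0},
    {"claw": -1, "travel": [0, -0.3, 0], "turn": 0},
    {"claw": -1, "travel": [0, -0.3, 0], "turn": 0}
  ]
}}

```text
time: 6.13
ee_pos: [0.6163, -0.1568, 0.2137]
tcp_rot: [180.0, -0.0, -3.1]
wrist_force: [-0.6, -2.9, 0.5]
opening: -0.0003
```

```bash
python3 - <<'E'
from h import *
o=status.get_obs();print(o["time"],o["ee_pos"],o["tcp_rot"])
cv2.imwrite("pics/w5.png",viewer.camera("wrist"))
im=viewer.camera("top")[120:220,200:330];cv2.imwrite("pics/t5.png",cv2.resize(im,None,fx=5,fy=5,interpolation=cv2.INTER_CUBIC))
E
```

```text
6.1333 [ 0.61626419 -0.15682757  0.21374941] [ 1.79997771e+02 -3.03680285e-03 -3.06148937e+00]
```

View pics/w5.png

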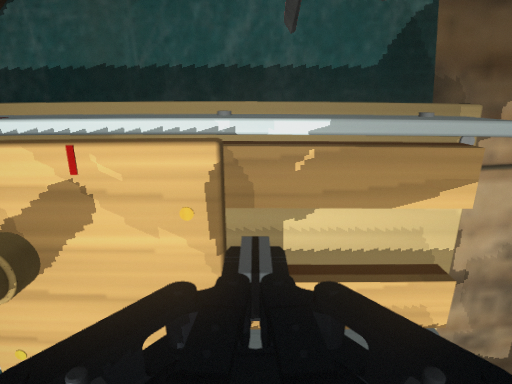

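View pics/t5.png

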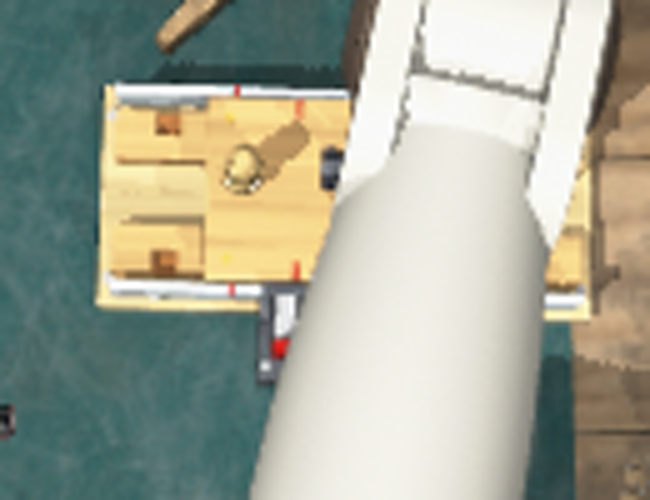

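The brass part still stands. The board's mark at top view (300,107) is about 41 mm short of the guide mark at (238,90), which agrees with the TCP estimate. I'll slow down near the end.

Request:
{"api": "move_arm", "payload": {
  "commands": [
    {"claw": -1, "travel": [0, -0.3, 0], "turn": 0},
    {"claw": -1, "travel": [0, -0.3, 0], "turn": 0},
    {"claw": -1, "travel": [0, -0.3, 0], "turn": 0},
    {"claw": -1, "travel": [0, -0.3, 0], "turn": 0},
    {"claw": -1, "travel": [0, -0.3, 0], "turn": 0}
  ]
}}

```text
time: 6.65
ee_pos: [0.617, -0.1419, 0.2137]
tcp_rot: [180.0, 0.0, -3.1]
wrist_force: [-0.4, -3.3, 0.2]
opening: -0.0002
```

Request:
{"api": "move_arm", "payload": {
  "commands": [
    {"claw": -1, "travel": [0, -0.3, 0], "turn": 0},
    {"claw": -1, "travel": [0, -0.3, 0], "turn": 0},
    {"claw": -1, "travel": [0, -0.3, 0], "turn": 0},
    {"claw": -1, "travel": [0, -0.2, 0], "turn": 0},
    {"claw": -1, "travel": [0, -0.2, 0], "turn": 0}
  ]
}}

```text
time: 7.07
ee_pos: [0.6177, -0.1289, 0.2137]
tcp_rot: [180.0, 0.0, -3.1]
wrist_force: [-0.3, -2.7, -0.2]
opening: 0.0001
```

Request:
{"api": "move_arm", "payload": {
  "commands": [
    {"claw": -1, "travel": [0, -0.15, 0], "turn": 0},
    {"claw": -1, "travel": [0, -0.15, 0], "turn": 0},
    {"claw": -1, "travel": [0, -0.15, 0], "turn": 0},
    {"claw": -1, "travel": [0, -0.15, 0], "turn": 0}
  ]
}}

```text
time: 7.4
ee_pos: [0.6181, -0.1231, 0.2137]
tcp_rot: [180.0, 0.0, -3.1]
wrist_force: [-0.8, -3.1, -0.2]
opening: 0.0
```

Request:
{"api": "move_arm", "payload": {
  "commands": [
    {"claw": -1, "travel": [0, -0.15, 0], "turn": 0},
    {"claw": -1, "travel": [0, -0.15, 0], "turn": 0}
  ]
}}

```text
time: 7.57
ee_pos: [0.6182, -0.1201, 0.2137]
tcp_rot: [-180.0, -0.0, -3.1]
wrist_force: [0.1, -3.1, 0.7]
opening: 0.0002
```

Request:
{"api": "move_arm", "payload": {
  "commands": [
    {"claw": -1, "travel": [0, -0.12, 0], "turn": 0},
    {"claw": -1, "travel": [0, 0, 0], "turn": 0}
  ]
}}

```text
time: 7.73
ee_pos: [0.6183, -0.1187, 0.2137]
tcp_rot: [-180.0, -0.0, -3.0]
wrist_force: [0.1, -2.0, -0.6]
opening: -0.0
```

```bash
python3 - <<'E'
from h import *
o=status.get_obs();print(o["time"],o["ee_pos"],o["wrist_force"])
cv2.imwrite("pics/w6.png",viewer.camera("wrist"))
im=viewer.camera("top")[120:220,200:330];cv2.imwrite("pics/t6.png",cv2.resize(im,None,fx=5,fy=5,interpolation=cv2.INTER_CUBIC))
E
```

```text
7.7333 [ 0.61833077 -0.11866608  0.21367114] [ 0.05711631 -1.96190992 -0.60415488]
```

View pics/w6.png

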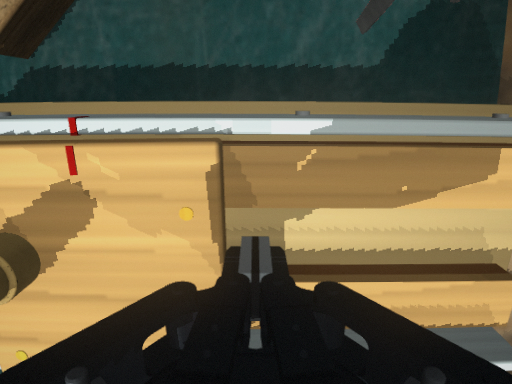

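View pics/t6.png

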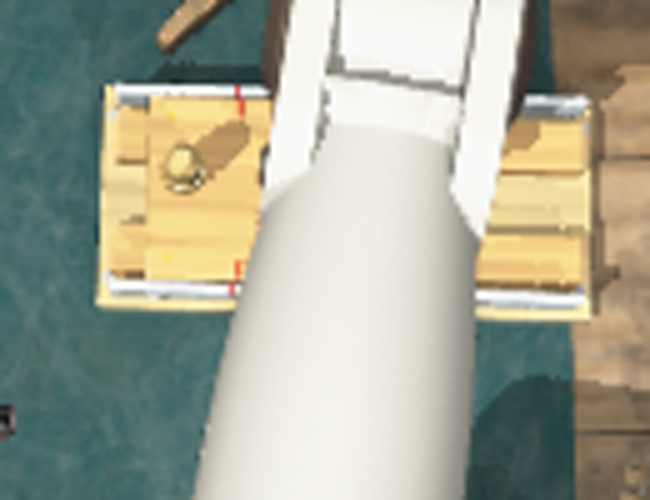

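The marks are nearly in line (wrist view 71 against 73), but the board hasn't dropped yet. I'll use small steps.

Request:
{"api": "move_arm", "payload": {
  "commands": [
    {"claw": -1, "travel": [0, -0.1, 0], "turn": 0},
    {"claw": -1, "travel": [0, -0.1, 0], "turn": 0}
  ]
}}

```text
time: 8.0
ee_pos: [0.6183, -0.1168, 0.2137]
tcp_rot: [-180.0, 0.0, -3.1]
wrist_force: [-0.2, -0.8, -0.6]
opening: -0.0001
```

Request:
{"api": "move_arm", "payload": {
  "commands": [
    {"claw": -1, "travel": [0, -0.1, 0], "turn": 0},
    {"claw": -1, "travel": [0, 0, 0], "turn": 0}
  ]
}}

```text
time: 8.17
ee_pos: [0.6184, -0.1158, 0.2137]
tcp_rot: [180.0, 0.0, -3.1]
wrist_force: [-0.4, -2.4, -1.2]
opening: 0.0
```

```bash
python3 - <<'E'
from h import *
o=status.get_obs();print(o["time"],o["ee_pos"],o["wrist_force"])
cv2.imwrite("pics/w7.png",viewer.camera("wrist"))
E
```

```text
8.1667 [ 0.61840879 -0.11583534  0.21368804] [-0.41136221 -2.39666929 -1.15275299]
```

View pics/w7.png

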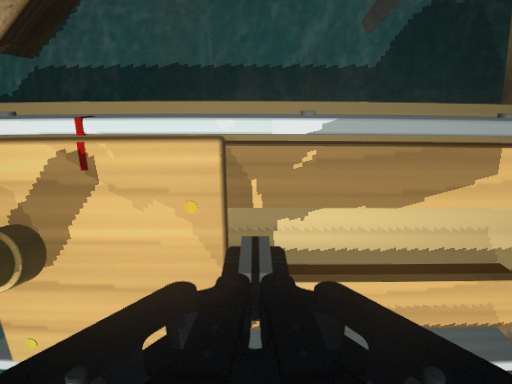

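The board dropped: its top has shrunk and shifted in the view (mark at (83,155), yellow pin moved from (186,213) to (191,207)), and the push force dipped to 0.8 N. I'll back off and rise.

Request:
{"api": "move_arm", "payload": {
  "commands": [
    {"claw": -1, "travel": [0, 0.5, 0], "turn": 0},
    {"claw": -1, "travel": [0, 1.5, 0], "turn": 0},
    {"claw": -1, "travel": [0, 1.5, 0], "turn": 0},
    {"claw": -1, "travel": [0, 0, -2], "turn": 0},
    {"claw": -1, "travel": [0, 0, -4], "turn": 0}
  ]
}}

```text
time: 8.63
ee_pos: [0.6152, -0.153, 0.269]
tcp_rot: [-179.9, 0.5, -3.2]
wrist_force: [1.1, -0.7, -0.9]
opening: 0.0001
```

Request:
{"api": "move_arm", "payload": {
  "commands": [
    {"claw": -1, "travel": [0, 0, -4], "turn": 0},
    {"claw": -1, "travel": [-2.5, 0, -3], "turn": 0},
    {"claw": -1, "travel": [-4, 0, -1], "turn": 0},
    {"claw": -1, "travel": [-4, 0, 0], "turn": 0},
    {"claw": -1, "travel": [-4, -1, 0], "turn": 0}
  ]
}}

```text
time: 9.05
ee_pos: [0.4708, -0.135, 0.3545]
tcp_rot: [180.0, -0.1, -3.2]
wrist_force: [-1.0, 0.2, 0.6]
opening: -0.0001
```

Request:
{"api": "move_arm", "payload": {
  "commands": [
    {"claw": -1, "travel": [-1.5, -3, 0], "turn": 0},
    {"claw": -1, "travel": [0, -3, 0], "turn": 0},
    {"claw": -1, "travel": [0, 0, 0], "turn": 0},
    {"claw": -1, "travel": [0, 0, 0], "turn": 0}
  ]
}}

```text
time: 9.38
ee_pos: [0.4603, -0.0726, 0.3543]
tcp_rot: [180.0, -0.1, -3.0]
wrist_force: [1.5, 0.4, -0.2]
opening: 0.0
```

```bash
python3 - <<'E'
from h import *
import pickle
o=status.get_obs();print(o["time"],o["ee_pos"],o["tcp_rot"],o["wrist_force"])
P=viewer.camera_params("wrist");cv2.imwrite("pics/w8.png",viewer.camera("wrist"));pickle.dump(P,open("w8.pkl","wb"))
E
```

```text
9.3833 [ 0.46032111 -0.07256951  0.35430484] [ 1.79989739e+02 -7.48766800e-02 -2.99332763e+00] [ 1.49536133  0.40228311 -0.17376416]
```

View pics/w8.png

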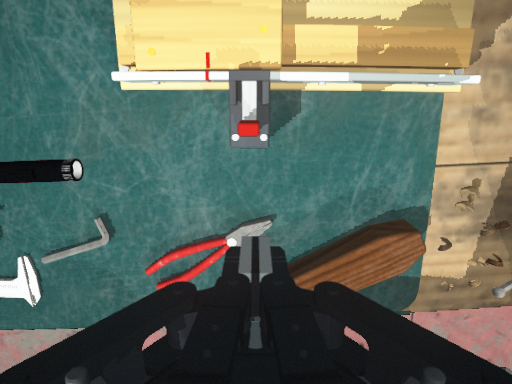

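The board is seated: its edge now lies below the guide, and the marks line up at (208,67). The tab is at (249,129). I'll measure it against the earlier views.

```bash
python3 - <<'E'
from h import *
import pickle
P=pickle.load(open("w8.pkl","rb"));P2=pickle.load(open("w2.pkl","rb"));P1=pickle.load(open("w1.pkl","rb"))
im=cv2.imread("pics/w8.png");r=(im[...,2]>110)&(im[...,1]<60)&(im[...,0]<60);r[145:]=0;r[:,:230]=0;r[:110]=0;r[:,280:]=0
ys,xs=np.nonzero(r);print(xs.min(),xs.max(),ys.min(),ys.max())
c=im[115:145,225:275];cv2.imwrite("pics/tabz.png",cv2.resize(c,None,fx=10,fy=10,interpolation=cv2.INTER_NEAREST))
f=lambda p:plane(P,[p],.0925)[0]
pts={"cand":(249,129.5)}
X,e=tri([(P,(249,130)),(P2,(243/3-.33+100,549/3-.33)),(P1,(150/3-.33,511/3-.33))]);print(X,e)
print(f((249,130)))
st=np.array([.6223,-.0409]);y=np.radians(-3.1);ax=np.array([np.cos(y),np.sin(y)]);ay=np.array([-np.sin(y),np.cos(y)])
for Q in(X,f((249,130)),status.get_obs()["ee_pos"]):
    q=Q[:2]-st;print("jig",q@ax,q@ay+.07)
E
```

```text
238 259 123 135
[ 0.51431133 -0.07027948  0.09140702] [np.float64(0.0004891235015053161), np.float64(6.744472014983357e-05), np.float64(0.0004293639486408227)]
[ 0.51392928 -0.07040862  0.0925    ]
jig -0.10624184095560037 0.03482361449403706
jig -0.10661634679993556 0.03467400189915738
jig -0.1597433647078215 0.029077737369196395
```

View pics/tabz.png

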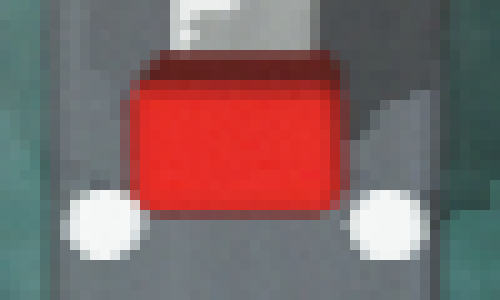

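Request:
{"api": "move_arm", "payload": {
  "commands": [
    {"claw": -1, "travel": [0, -0.6, 4], "turn": 0},
    {"claw": -1, "travel": [0, 0, 4], "turn": 0},
    {"claw": -1, "travel": [0, 0, 2], "turn": 0},
    {"claw": -1, "travel": [0, 0, 0.7], "turn": 0},
    {"claw": -1, "travel": [0, 0, 0], "turn": 0}
  ]
}}

```text
time: 9.85
ee_pos: [0.4606, -0.0675, 0.2451]
tcp_rot: [-180.0, 0.2, -3.1]
wrist_force: [-0.3, -0.5, 0.9]
opening: 0.0001
```

Request:
{"api": "move_arm", "payload": {
  "commands": [
    {"claw": -1, "travel": [1, 0, 0], "turn": 0},
    {"claw": -1, "travel": [1, 0, 0], "turn": 0},
    {"claw": -1, "travel": [0.5, 0, 0], "turn": 0},
    {"claw": -1, "travel": [0, 0, 0], "turn": 0}
  ]
}}

```text
time: 10.18
ee_pos: [0.4876, -0.0681, 0.2479]
tcp_rot: [180.0, -0.1, -3.1]
wrist_force: [-0.6, -0.1, 0.1]
opening: -0.0003
```

```bash
python3 - <<'E'
from h import *
o=status.get_obs();print(o["time"],o["ee_pos"],o["tcp_rot"],o["wrist_force"])
cv2.imwrite("pics/w9.png",viewer.camera("wrist"))
E
```

```text
10.1833 [ 0.4875919  -0.06806645  0.24789407] [ 1.79988195e+02 -1.27785684e-01 -3.05780309e+00] [-0.61869209 -0.11702573  0.13482337]
```

View pics/w9.png

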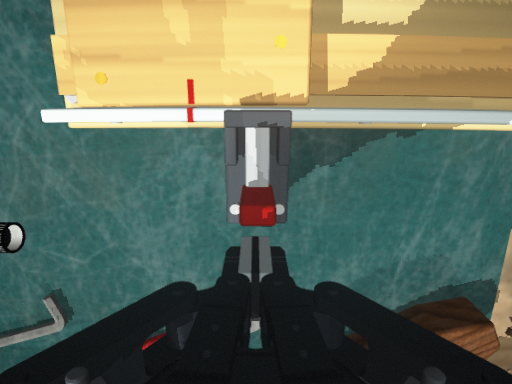

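The tips are lined up with the tab (columns 256 and 258). Next I'll push the bolt.

Request:
{"api": "move_arm", "payload": {
  "commands": [
    {"claw": -1, "travel": [0.4, 0, 0], "turn": 0},
    {"claw": -1, "travel": [0.4, 0, 0], "turn": 0},
    {"claw": -1, "travel": [0.3, 0, 0], "turn": 0},
    {"claw": -1, "travel": [0.3, 0, 0], "turn": 0},
    {"claw": -1, "travel": [0.3, 0, 0], "turn": 0}
  ]
}}

```text
time: 10.65
ee_pos: [0.5029, -0.0687, 0.2467]
tcp_rot: [180.0, 0.0, -3.1]
wrist_force: [-1.4, 0.1, 1.1]
opening: -0.0001
```

Request:
{"api": "move_arm", "payload": {
  "commands": [
    {"claw": -1, "travel": [0.3, 0, 0], "turn": 0},
    {"claw": -1, "travel": [0.3, 0, 0], "turn": 0},
    {"claw": -1, "travel": [0.3, 0, 0], "turn": 0},
    {"claw": -1, "travel": [0.3, 0, 0], "turn": 0},
    {"claw": -1, "travel": [0.2, 0, 0], "turn": 0}
  ]
}}

```text
time: 11.07
ee_pos: [0.5171, -0.0695, 0.2467]
tcp_rot: [180.0, 0.0, -3.1]
wrist_force: [-1.6, 0.1, 2.0]
opening: 0.0002
```

Request:
{"api": "move_arm", "payload": {
  "commands": [
    {"claw": -1, "travel": [0.2, 0, 0], "turn": 0},
    {"claw": -1, "travel": [0.2, 0, 0], "turn": 0}
  ]
}}

```text
time: 11.23
ee_pos: [0.521, -0.0697, 0.2467]
tcp_rot: [180.0, 0.0, -3.1]
wrist_force: [-1.0, -0.6, 1.9]
opening: 0.0004
```

Request:
{"api": "move_arm", "payload": {
  "commands": [
    {"claw": -1, "travel": [0.15, 0, 0], "turn": 0},
    {"claw": -1, "travel": [0.15, 0, 0], "turn": 0}
  ]
}}

```text
time: 11.4
ee_pos: [0.5239, -0.0699, 0.2467]
tcp_rot: [180.0, 0.0, -3.1]
wrist_force: [-2.3, 0.5, 0.9]
opening: 0.0002
```

Request:
{"api": "move_arm", "payload": {
  "commands": [
    {"claw": -1, "travel": [0.1, 0, 0], "turn": 0}
  ]
}}

```text
time: 11.48
ee_pos: [0.5249, -0.0699, 0.2467]
tcp_rot: [180.0, 0.0, -3.1]
wrist_force: [-1.9, -0.7, 1.5]
opening: 0.0001
```

Request:
{"api": "move_arm", "payload": {
  "commands": [
    {"claw": -1, "travel": [0.1, 0, 0], "turn": 0}
  ]
}}

```text
time: 11.57
ee_pos: [0.5257, -0.07, 0.2466]
tcp_rot: [180.0, 0.0, -3.1]
wrist_force: [-9.7, -0.4, 4.5]
opening: 0.0002
```

```bash
python3 - <<'E'
from h import *
o=status.get_obs();print(o["time"],o["ee_pos"],o["tcp_rot"],o["wrist_force"])
cv2.imwrite("pics/w10.png",viewer.camera("wrist"))
E
```

```text
11.5667 [ 0.52569037 -0.06997004  0.24664356] [ 1.79997071e+02  3.68773941e-02 -3.06335241e+00] [-9.71447309 -0.39297994  4.51334346]
```

View pics/w10.png

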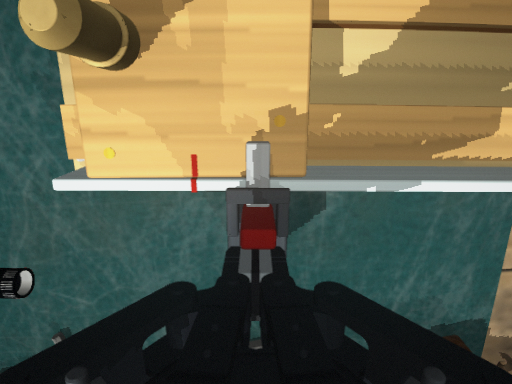

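I've reached the end stop: the force jumped to 9.7 N where I expected it, and the tongue lies over the board at (258,160). Now I'll retreat.

Request:
{"api": "move_arm", "payload": {
  "commands": [
    {"claw": -1, "travel": [-0.5, 0, 0], "turn": 0},
    {"claw": -1, "travel": [-1.5, 0, 0], "turn": 0},
    {"claw": -1, "travel": [-3, 0, -1], "turn": 0},
    {"claw": -1, "travel": [-3, 0, -2.5], "turn": 0},
    {"claw": -1, "travel": [-1, 0, -4], "turn": 0}
  ]
}}

```text
time: 12.03
ee_pos: [0.4319, -0.0647, 0.3186]
tcp_rot: [-179.9, 0.5, -3.1]
wrist_force: [1.4, -0.7, 0.7]
opening: 0.0002
```

Request:
{"api": "move_arm", "payload": {
  "commands": [
    {"claw": -1, "travel": [0, 0, -4], "turn": 0},
    {"claw": -1, "travel": [0, 0, -3], "turn": 0},
    {"claw": -1, "travel": [0, 0, 0], "turn": 0},
    {"claw": -1, "travel": [0, 0, 0], "turn": 0},
    {"claw": -1, "travel": [0, 0, 0], "turn": 0}
  ]
}}

```text
time: 12.45
ee_pos: [0.4358, -0.0651, 0.3911]
tcp_rot: [-180.0, 0.0, -3.1]
wrist_force: [0.6, -0.4, 0.1]
opening: -0.0
```

```bash
python3 - <<'E'
from h import *
o=status.get_obs();print(o["time"],o["ee_pos"],o["qd"].round(2),o["wrist_force"])
P=viewer.camera_params("wrist");im=viewer.camera("wrist");cv2.imwrite("pics/w11.png",im)
t=viewer.camera("scene")[160:240,160:300];cv2.imwrite("pics/s11.png",cv2.resize(t,None,fx=5,fy=5,interpolation=cv2.INTER_CUBIC))
r=(im[...,2]>110)&(im[...,1]<60)&(im[...,0]<60);r[200:]=0;n,l,s,c=cv2.connectedComponentsWithStats(r.astype(np.uint8))
st=np.array([.6223,-.0409]);y=np.radians(-3.1);ax=np.array([np.cos(y),np.sin(y)]);ay=np.array([-np.sin(y),np.cos(y)])
for i in range(1,n):
    q=plane(P,[c[i]],.0925)[0][:2]-st;print(s[i],c[i],"jig",q@ax,q@ay+.07)
E
```

```text
12.45 [ 0.43580297 -0.06513367  0.39111996] [ 0.09  0.68 -1.33 -0.01  0.02  0.09] [ 0.60680821 -0.37201004  0.05309983]
[218  28   2  14  24] [218.58333333  33.66666667] jig -0.06085685929568133 0.06491555295423262
[217  45   3  10  15] [218.06666667  49.2       ] jig -0.07215039991614192 0.06564930203111165
[247  52  20  18 314] [256.3343949   60.20063694] jig -0.08034727403815593 0.03543103997910658
```

View pics/w11.png

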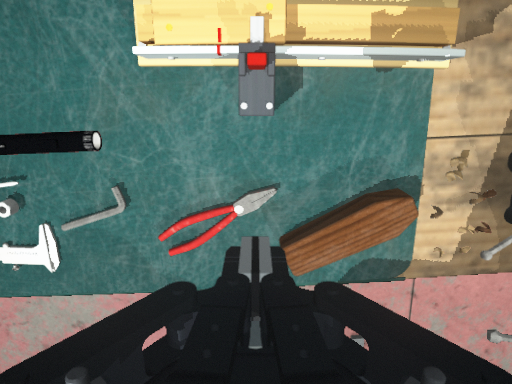

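View pics/s11.png

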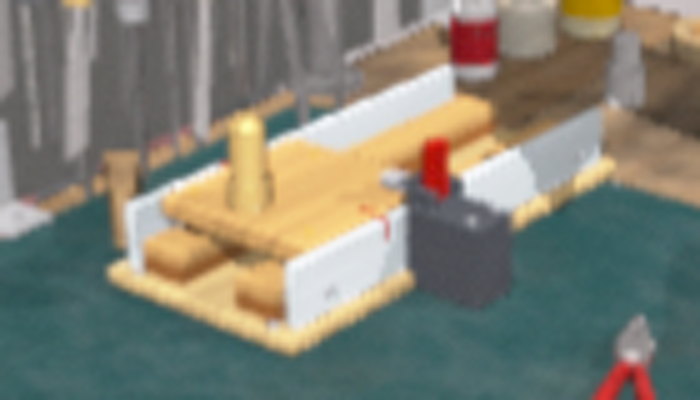

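The bolt tab has moved from jig x = −106.5 mm to −80 mm, about 26 mm, and is at its end stop. The board is seated below the guide tops, the brass part is upright and the hand is clear, so I'll hand in.

```bash
python3 - <<'E'
from workcell import bot
print(bot.job_done())
E
```

```text
the job is handed in; nothing more can be done
None
```

I pushed the board about 115 mm along its rails with closed fingertips until it dropped into the notches. I then pushed the bolt's red tab in to its end stop, backed the hand off and handed the job in at about 12.5 s of the 51 s allowed. `bot.job_done()` reports no verdict, so the results below come from my own checks.

- **Board:** the push took about 2–3 N and dipped to 0.8 N at the drop. Afterwards the board's red marks lined up with the guide marks and its edge sat below the guide tops.
- **Bolt:** the force jumped to 9.7 N at the end stop, within about 1 mm of where I expected it. The tab measured about 26 mm further in than at the start; with the starting offset of up to 5 mm, that fits fully in. The tongue lay over the board.
- **Brass part and bystanders:** the brass part stood upright in the last scene view. I saw nothing else disturbed in the last views, but I did not measure the bystanders' positions.
- **Small disagreements:** the two-view height of the board's top came out at 56–58 mm against the stated 60 mm. The guide ends came out at 42–48 mm against 50 mm. I took both as calibration or pixel-picking error.

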